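# Jog a carton in front of the side coder

### The arm

A 6-joint arm with a two-finger parallel gripper is mounted at the origin on the work surface. World frame = base frame: x ahead of the robot, y to its left, z up, the work surface at z = 0. Lengths are in m, angles in rad, forces in N, time in s.
With the tool pointing down it reaches from about 0.375 to 0.9 m from the base axis. Payload 3.1 kg.
Tool frame: the origin (TCP) lies midway between the tips of the shut fingers; the grasp point (between the pads) lies 19 mm behind it (manip.hold_point_z is the distance from the TCP to the grasp point, in m); x points along the fingers, y is the direction in which the jaws open and shut, and the axes are right-handed (so a half turn about x gives the same grasp; the last joint's range is limited). The gripper opens to 85 mm and grips with 20 to 120 N. Pads are 22 mm wide; open, the fingers measure 114 mm over their backs; the gripper's body (76 mm by 85 mm) begins 54 mm behind the grasp point. The pads swing forward as they close: fully open they stand 13 mm farther back than shut.
Start: joints at [1.002, 0.527, 1.433, -0, 1.181, -0.178], TCP at [0.238, 0.578, 0.202] pointing down, gripper open.
Joint ranges: [-3.08, 3.08], [-0.75, 2.2], [0.22, 2.44], [-1.43, 4.57], [0, 2.65], [-2.85, 2.85]. Speed limits (rad/s): [2.79, 2.79, 3.14, 3.14, 3.14, 3.14].

### API

Orientations are given as a unit quaternion [x, y, z, w].
In Python, from station import manip, snapshot gives the robot as it stands.
- The arm moves only by the tool play_rows, never from a script. Its argument "series" is a list of rows, each a list of 4 numbers: the shift along the tool's x, y, z in m, then the turn about the tool's x in degrees. In form: [[tx, ty, tz, spin], ...]. A call has 1 to 20 rows; each row is the pose to reach, as a shift and turn from the pose measured when the call began, along the tool's axes at that moment; what a row does not reach only later rows make up. A row lasts 1/10 s, in which the tool goes at most 50 mm and 8.59 degrees, less where a joint would pass 70% of its speed; a pose out of reach is approached as far as the arm can. A call with a gripper value outside its range is refused whole. "claw" is the opening in per cent of the stroke, from 0 (shut) to 100 (fully open), set as the call begins (left out, the last holds). The fingers move at their own pace and stop on an object; "force" is the grip in N (left out, the last holds). Time passes only in rows, so rows that repeat a pose let the fingers close. It gives the time, the measured TCP pose, the force and the opening at its end, in the units of the state.
- manip.sense(): the state, without advancing time (a new reading comes with each control period).
- snapshot(name): name is "side" or "top"; returns a dict with "image" (420x560x3 uint8, blue, green, red), "depth" (420x560 float32, m along the optical axis (not along the pixel's ray), 0 where there is no reading), "fov_y" (degrees; the focal length in pixels is half the picture's height over the tangent of half this angle, whatever the lens; pixels are square), "cx", "cy" (the principal point, pixels), "R" (3x3) and "t" (3): a world point X has camera coordinates R X + t. Camera axes: x right, y down, z forward; pixel columns grow to the right and rows downward; lengths in m; the calibration is good to about 2 mm. A picture is of the moment at which its call begins.
- manip.sign_off(): hands the job in, once; it reports no verdict.
The state is a dict: "t": time; "q": joint angles; "qd": joint speeds; "tau": joint torques, N m; "tcp_pos": TCP position; "tool_rot": TCP orientation; "force": force on the tool from outside, world axes, zero at the start; "ft_torque": the same for the moment, N m; "finger_gap": opening from 0.0 (shut) to 1.0 (fully open).
Only numpy, scipy, OpenCV 4.12 (cv2) and the standard library are available. Lean on these libraries where they do the work, as an engineer would, in place of code of your own. Each camera call takes 0.05 s, during which the arm holds its last target.

### The job

Stand the brown carton from the bench upright on the conveyor belt, lengthwise and centred at the blue load mark, and let go of it. Then press the black jog button, the middle one on the control station, right down and keep it down for three seconds without letting up, so that the belt carries the carton to the green mark in front of the print head, and release it. Do not press the green or red button, and leave alone the row of white cartons and the brown carton already on the belt, which just rides along.

Things in the scene. Friction and masses are not known exactly. Their poses are not given: they have to be found in the camera images.
- carton_mid (a point): Centre (half-way up) of the carton to be loaded: a rigid brown box 120 mm long (its x), 50 mm wide (its y), 80 mm high (z up), 0.15 to 0.31 kg, standing upright on the bench to the left or right of the row of white cartons, the only brown carton of this size on the bench. Cream panel on each long side, white label on top. Grasp it across its 50 mm width, from above.
- conveyor: Bench-top belt conveyor, fixed, at varying place and small yaw: aluminium frame 1 m long (its y) and 180 mm wide; origin on the bench under its middle. Pale belt 130 mm wide, its surface 100 mm above the bench, running towards +y. Round steel guide rails 10 mm thick, 70 mm either side of the belt's centre line, their tops 35 mm above the belt.
- load_mark (a point): Point on the belt's surface and centre line at the blue mark (24 mm wide blue tape on both side frames and guide rails), 100 mm above the bench. Its y axis points along the belt in the direction of travel, its x axis across the belt away from the robot, z up.
- coder_mark (a point): Point on the belt's surface and centre line at the green tape mark in front of the print head, 120 mm past load_mark along +y; same axes. The print head is a white and dark box, 60 mm wide along the belt, beyond the belt: its nozzle is 98 mm from the centre line, its top 93 mm above the belt (the thin post beside it 105 mm).
- station: Grey control station, fixed on the bench to the left or right of the row of white cartons at varying yaw: 104 mm (x) x 214 mm (y), flat top 60 mm above the bench; origin at the centre of its underside. Three round buttons in a row along y, 64 mm apart: green at +y, black jog in the middle, red mushroom on a yellow plate at -y.
- jog_top (a point): Centre of the top of the black jog button, a round cap of 36 mm diameter, 78 mm above the bench when up; the point moves down with the button. Axes as the station's: y along the row of buttons towards the green one, z up.
- jog (a joint): Travel of the jog button in m: 0 up, 0.006 fully down (hard stop). Momentary spring button: about 1.2 N to start it, about 6 N fully down; it springs back up when let go. While it is pressed further than about half-way (0.003) the belt runs at a steady 40 mm/s; when it comes up past that the belt brakes and stops.
- belt (a joint): How far the belt has run, in m: 0 at the start, growing as it carries things along +y of load_mark at 40 mm/s while the jog button is down; its run ends at 0.18. It cannot be run back.
- start (a joint): Travel in m of the green start button, 36 mm diameter, its top 74 mm above the bench, 64 mm from the jog button along +y of jog_top. 0 up, 0.006 down. Not to be pressed.
- stop (a joint): Travel in m of the red mushroom stop button, 40 mm diameter, its top 83 mm above the bench, 64 mm from the jog button along -y of jog_top. 0 up, 0.006 down. Not to be pressed.
- carton_done_mid (a point): Centre of another brown carton of the same kind, 120 x 50 x 80 mm, already standing lengthwise on the belt past the coder, about 275 mm downstream of load_mark. It rides along with the belt and is otherwise left alone.
- white1: First of three white cartons, each 92 x 30 x 62 mm, standing loose in a row between the control station and the brown carton; origin at the centre of its underside, x along its length. To be left alone.
- white2: The middle white carton of the row, same size and origin, 33 mm from the first along its +y. To be left alone.
- white3: The last white carton of the row, same size and origin, 66 mm from the first along its +y. To be left alone.

How it is judged:
By the outcome, as a careful person would: the job done as asked, in the order asked, and still so for the second after the job is handed in, with the robot touching nothing.
It also fails if it takes over 58 s, if anything falls off the work surface, if the arm or the gripper's body presses on something with over 40 N, if the wrist force passes 120 N, or if a joint passes its speed limit or range.

## Working session

There is one attempt and no reset: what is moved stays moved. The work goes in short steps, Python scripts to look and compute and a tool call to move; the robot and the scene stay as the last step left them, time stands still between calls to the robot, and variables do not carry over. Pictures are saved under pics/ and viewed, and the job is handed in when it is done.

Besides the shell and the picture viewer there is one more tool, called after "Request:" by a JSON object that holds its "method" and its "body", one argument or row to a line. play_rows: Moves the arm, as the interface text tells. Its arguments: {"type":"object","properties":{"series":{"type":"array","items":{"type":"array","items":{"type":"number"}}},"claw":{"type":"number"},"force":{"type":"number"}},"required":["series"]}

```bash
ls; mkdir -p pics; python3 - <<'E'
from station import manip, snapshot
import cv2,numpy as np
s=manip.sense(); print({k:np.round(v,3).tolist() for k,v in s.items()}, manip.hold_point_z)
for n in("top","side"):
    d=snapshot(n); cv2.imwrite(f"pics/{n}0.png",d["image"]); np.savez(f"{n}0.npz",**d)
    print(n,d["fov_y"],d["cx"],d["cy"],np.round(d["R"],3).tolist(),d["t"])
E
```

```text
pics
{'t': 0.0, 'q': [1.001, 0.528, 1.434, -0.0, 1.181, -0.178], 'qd': [-0.001, 0.001, 0.001, 0.001, -0.002, -0.002], 'tau': [0.001, -44.234, -17.803, -0.0, 0.008, -0.0], 'tcp_pos': [0.238, 0.577, 0.201], 'tool_rot': [0.137, 0.694, -0.138, 0.693], 'force': [0.523, 0.037, -0.776], 'ft_torque': [0.055, -0.117, 0.025], 'finger_gap': 0.998} 0.0187
top 49.54808005607671 281.13112082050316 205.78015710977962 [[0.017, -1.0, -0.007], [-0.997, -0.017, -0.077], [0.077, 0.008, -0.997]] [-6.54472216e-04  5.83863881e-01  1.06178271e+00]
side 49.187996834447375 284.74627074599175 215.98038771670255 [[-0.994, -0.108, 0.01], [-0.088, 0.76, -0.644], [0.062, -0.641, -0.765]] [0.55914667 0.13201084 1.10408441]
```

View pics/top0.png

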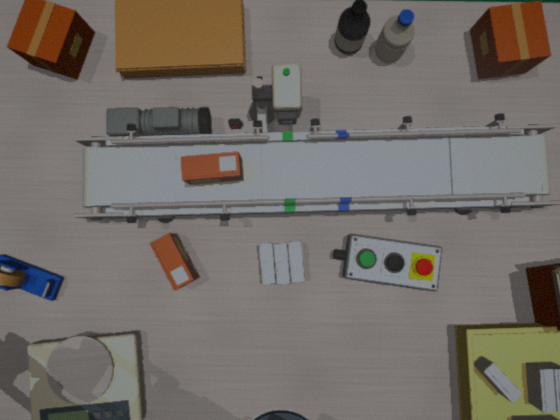

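View pics/side0.png

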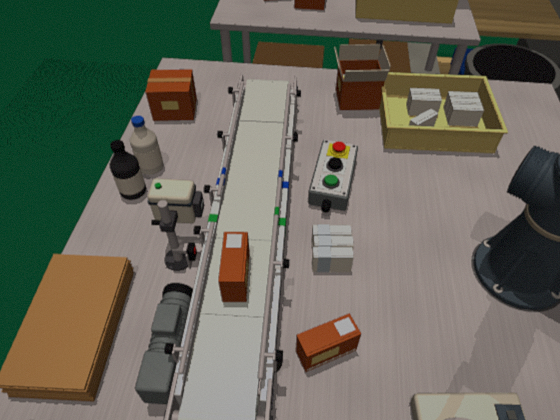

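The top view shows the brown carton at about (173,261), the white row at (281,263) and the station at (394,262) with its black button at (395,262). The blue tape is at (343,134) and (345,204). The side view shows the same layout.

```bash
cat > h.py <<'E'
import numpy as np,cv2
def cloud(d):
    h,w=d["depth"].shape; f=h/2/np.tan(np.radians(float(d["fov_y"]))/2)
    v,u=np.mgrid[:h,:w]; z=d["depth"].astype(float)
    C=np.stack([(u-d["cx"])/f*z,(v-d["cy"])/f*z,z],-1)
    P=(C-d["t"])@d["R"]; P[z==0]=np.nan
    return P
def masks(d):
    hsv=cv2.cvtColor(d["image"],cv2.COLOR_BGR2HSV); return hsv[...,0].astype(int),hsv[...,1].astype(int),hsv[...,2].astype(int)
def rect(P2):
    r=cv2.minAreaRect((P2*1000).astype(np.float32)); b=cv2.boxPoints(r)
    e=[b[1]-b[0],b[2]-b[1]]; L=max(e,key=np.linalg.norm)
    return np.round(np.array(r[0])/1000,4),np.round(r[1],1),round(float(np.degrees(np.arctan2(L[1],L[0]))),2)
def comps(m,minn=15):
    n,l,s,c=cv2.connectedComponentsWithStats(m.astype(np.uint8),connectivity=8)
    return [(l==i,c[i]) for i in range(1,n) if s[i,4]>=minn]
E
cat > m.py <<'E'
from h import *
import sys
for n in("top","side"):
    d=dict(np.load(f"{n}0.npz")); P=cloud(d); H,S,V=masks(d); X,Y,Z=np.moveaxis(P,-1,0)
    print("==",n)
    k=(abs(Z)<.006)&(X>.3)&(X<.5); print("bench z",np.nanmedian(Z[(abs(Z)<.02)&(X>.3)&(X<.5)]))
    reg=(X>.25)&(X<.8)&(abs(Y)<.5)
    def rep(nm,m,minn=15):
        for mm,c in comps(m&reg,minn):
            p=P[mm]; print(nm,np.round(c,1),mm.sum(),"med",np.round(np.median(p,0),4),"rect",*rect(p[:,:2]))
    rep("cart top",(abs(Z-.08)<.007)&(X<.56)&((H<20)|(V>120)),200)
    rep("done top",(abs(Z-.18)<.008),200)
    rep("blue",(H>105)&(H<130)&(S>120)&(V>60),6)
    rep("green",(H>45)&(H<80)&(S>120)&(V>50),6)
    rep("white",(abs(Z-.062)<.006)&(X<.56),100)
    rep("stn",(abs(Z-.060)<.006)&(X<.56),100)
    rep("jog",(Z>.071)&(Z<.084)&(V<70)&(X<.56),50)
    rep("red",((H<6)|(H>172))&(S>170)&(Z>.075)&(Z<.09)&(X<.56),50)
    rep("belt",(abs(Z-.10)<.008)&(X>.5)&(S<60),3000)
    rep("rail",(abs(Z-.133)<.008)&(X>.5)&(X<.8),100)
E
python3 m.py
```

```text
== top
bench z 0.0008513575796577552
cart top [171.9 260.9] 1227 med [0.4513 0.2511 0.0808] rect [0.4515 0.2522] [119.9  51.6] 29.88
cart top [424.2 266.5] 227 med [ 0.4485 -0.3113  0.0816] rect [ 0.4482 -0.3126] [36.5 35.3] 89.75
done top [210.4 165.6] 1444 med [0.6516 0.1548 0.181 ] rect [0.6523 0.155 ] [ 50.5 120.3] -83.99
blue [342.2 133.6] 68 med [ 0.7328 -0.1223  0.1347] rect [ 0.7386 -0.122 ] [24.4 21.7] 4.85
blue [344.1 204.2] 113 med [ 0.5822 -0.1284  0.0988] rect [ 0.5828 -0.1293] [23.  20.6] 1.95
green [287.  135.5] 73 med [ 0.7359 -0.0017  0.098 ] rect [ 0.7368 -0.0016] [19. 18.] 1.32
green [289.4 201.4] 37 med [ 0.5854 -0.0082  0.1353] rect [ 0.5847 -0.0092] [ 6.6 19.2] -88.95
green [289.1 208.3] 58 med [ 0.5732 -0.0088  0.0974] rect [ 0.5733 -0.0099] [13.6 20.1] -89.53
green [366.6 258.3] 190 med [ 0.4652 -0.1854  0.0742] rect [ 0.4643 -0.1853] [33.  32.8] 65.35
white [392.9 261.9] 3377 med [ 0.4578 -0.245   0.0603] rect [ 0.4574 -0.2492] [212.9 103.2] 83.17
white [296.1 261.1] 538 med [ 0.4554 -0.0271  0.063 ] rect [ 0.4553 -0.027 ] [92.1 30.1] 5.77
white [267.1 262.9]
[... 3042 characters left out ...]
1  0.0813] rect [ 0.447  -0.3083] [30.5 34.9] -88.92
belt [228.9 282.8] 19767 med [0.6597 0.2362 0.1   ] rect [ 0.7016 -0.0255] [220.7 950.1] -87.16
rail [226.3 141.9] 641 med [ 0.7382 -0.2418  0.1348] rect [ 0.752  -0.2709] [ 42.7 457.2] -87.48
rail [274.9 246. ] 1688 med [0.5768 0.1277 0.1347] rect [ 0.5715 -0.062 ] [ 42.1 875.3] -87.38
rail [191.5 213.8] 118 med [0.7719 0.0263 0.1326] rect [0.7694 0.0173] [61.6 24.3] 42.65
rail [192.2 300.5] 1043 med [0.7152 0.2526 0.1346] rect [0.7306 0.2115] [ 42.7 342.9] -87.3
rail [190.4 247.9] 104 med [0.7524 0.1179 0.1356] rect [0.7529 0.1143] [16.9 27.3] -87.99
rail [232.9 293.3] 110 med [0.6431 0.2145 0.1328] rect [0.6439 0.2143] [49.5  6.2] 10.36
```

```bash
cat > m2.py <<'E'
from h import *
for n in("top","side"):
    d=dict(np.load(f"{n}0.npz")); P=cloud(d); H,S,V=masks(d); X,Y,Z=np.moveaxis(P,-1,0)
    L=[]
    for lo,hi in((.56,.625),(.70,.775)):
        # rail: ridge top points, robust line
        m=(abs(Z-.1353)<.004)&(X>lo)&(X<hi)&(Y>-.5)&(Y<.4)
        p=P[m][:,:2]
        a=np.polyfit(p[:,1],p[:,0],1)
        for t in(.012,.007,.006,.006,.006):
            r=p[:,0]-np.polyval(a,p[:,1]); a=np.polyfit(p[abs(r)<t,1],p[abs(r)<t,0],1)
        L.append(a); print(n,"rail slope deg",np.degrees(np.arctan(a[0])),"x at y=-.125",np.polyval(a,-.125),(abs(r)<t).sum())
    m=(Z>.09)&(Z<.106)&(X>.55)&(X<.76)&(Y>-.5)&(Y<.4)
    c=np.mean(L,0); print("sep",np.polyval(L[1],-.125)-np.polyval(L[0],-.125),"mid",np.polyval(c,-.125),"yaw",-np.degrees(np.arctan(c[0])))
    yaw=-np.arctan(c[0]); ey=np.array([-np.sin(yaw),np.cos(yaw)]); 
    o=np.array([np.polyval(c,-.125),-.125])
    for nm,lo,hi in(("blue",105,130),("green",45,80)):
        mk=(H>lo)&(H<hi)&(S>100)&(V>50)&(X>.56)&(X<.76)&(abs(Z-.115)<.025)&(abs(Y)<.2)
        for side in(-1,1):
            mm=mk&(np.sign(X-.655)==side)
            s=(P[mm][:,:2]-o)@ey; print(nm,side,"along mean/mid",s.mean(),(np.percentile(s,3)+np.percentile(s,97))/2,np.ptp(s),mm.sum())
from station import manip
from scipy.spatial.transform import Rotation as Ro
s=manip.sense(); print(np.round(Ro.from_quat(s["tool_rot"]).as_matrix(),3).tolist())
E
python3 m2.py
```

```text
top rail slope deg -2.5121392950776116 x at y=-.125 0.5916090012850286 1794
top rail slope deg -2.5122816628576357 x at y=-.125 0.7313148980190195 1617
sep 0.13970589673399092 mid 0.6614619496520241 yaw 2.512210478971504
blue -1 along mean/mid -0.0008063214842091721 -0.0007242148508893433 0.020688783200075778 119
blue 1 along mean/mid -0.00019088744417590877 -0.00028197445899418375 0.022021676093282882 82
green -1 along mean/mid 0.11927236885988624 0.11889721745603024 0.020271528026920976 120
green 1 along mean/mid 0.11886340429294083 0.11884578786407765 0.02057537352214761 89
side rail slope deg -2.5957092276767084 x at y=-.125 0.589829516872424 1291
side rail slope deg -2.590246019630776 x at y=-.125 0.7294049208685416 1161
sep 0.13957540399611756 mid 0.6596172188704827 yaw 2.592977629551482
blue -1 along mean/mid -0.0006420887175206753 -0.0007234332250013334 0.04853521132806149 64
blue 1 along mean/mid 0.0006079817228177251 0.0008348093430348633 0.04501193171067155 42
green -1 along mean/mid 0.11999867779292447 0.11968585295772532 0.021919418587384845 79
green 1 along mean/mid 0.12064311147562085 0.12012891036098716 0.0534752642901644 64
[[-0.001, 0.381, 0.925], [-0.002, 0.925, -0.381], [-1.0, -0.002, -0.0]]
```

```bash
cat > go.py <<'E'
import sys,numpy as np
from station import manip
from scipy.spatial.transform import Rotation as Ro
def state(pr=True):
    s=manip.sense(); R=Ro.from_quat(s["tool_rot"]).as_matrix()
    yaw=np.degrees(np.arctan2(R[1,1],R[0,1]))
    if pr: print("t %.2f"%s["t"],"tcp",np.round(s["tcp_pos"],4),"yaw %.2f"%yaw,"down",np.round(R[:,0],4),"F",np.round(s["force"],2),"gap %.3f"%s["finger_gap"],"q",np.round(s["q"],2))
    return s,R,yaw
def to(x,y,z,yw):
    s,R,yaw=state()
    d=R.T@(np.array([x,y,z])-s["tcp_pos"]); sp=(yaw-yw+180)%360-180
    print("shift",np.round(d,4),"spin %.2f (or +-360)"%sp)
if __name__=="__main__":
    a=[float(v) for v in sys.argv[1:]]
    to(*a) if a else state()
E
python3 go.py .4503 .2523 .16 -60.13
```

```text
t 0.10 tcp [0.2376 0.5773 0.2007] yaw 67.61 down [-0.0011 -0.0017 -1.    ] F [-0.32 -0.27 -0.24] gap 0.997 q [ 1.    0.53  1.43 -0.    1.18 -0.18]
shift [ 0.041  -0.2194  0.3204] spin 127.74 (or +-360)
```

Request:
{"method": "play_rows", "body": {
  "series": [
    [0, -0.008, 0.012, 5],
    [0.003, -0.022, 0.032, 13],
    [0.006, -0.036, 0.053, 21],
    [0.009, -0.05, 0.073, 29],
    [0.012, -0.065, 0.095, 37],
    [0.015, -0.08, 0.117, 45],
    [0.018, -0.096, 0.14, 53],
    [0.021, -0.112, 0.163, 61],
    [0.024, -0.128, 0.187, 69],
    [0.027, -0.144, 0.21, 77],
    [0.03, -0.16, 0.234, 85],
    [0.033, -0.175, 0.256, 93],
    [0.036, -0.19, 0.278, 101],
    [0.038, -0.203, 0.297, 109],
    [0.04, -0.213, 0.311, 117],
    [0.041, -0.218, 0.318, 124],
    [0.041, -0.2194, 0.3204, 127.7],
    [0.041, -0.2194, 0.3204, 127.7],
    [0.041, -0.2194, 0.3204, 127.7]
  ],
  "claw": 100,
  "force": 40
}}

```text
t: 2.0
tcp_pos: [0.45, 0.2523, 0.1598]
tool_rot: [-0.682, -0.182, 0.684, -0.183]
force: [1.1, -0.4, 0.1]
finger_gap: 1.004
```

```bash
python3 go.py .4503 .2523 .036 -60.13
```

```text
t 2.00 tcp [0.45   0.2523 0.1598] yaw -60.02 down [-0.0017 -0.0018 -1.    ] F [ 1.05 -0.42  0.15] gap 1.004 q [ 0.29  0.44  1.75 -0.    0.96  1.34]
shift [ 0.1238  0.     -0.0005] spin 0.11 (or +-360)
```

Request:
{"method": "play_rows", "body": {
  "series": [
    [0.012, 0, 0, 0],
    [0.03, 0, 0, 0],
    [0.05, 0, 0, 0],
    [0.07, 0, 0, 0],
    [0.09, 0, 0, 0],
    [0.105, 0, 0, 0],
    [0.116, 0, 0, 0],
    [0.1235, 0, 0, 0],
    [0.1235, 0, 0, 0],
    [0.1235, 0, 0, 0]
  ]
}}

```text
t: 3.0
tcp_pos: [0.45, 0.2522, 0.0365]
tool_rot: [-0.682, -0.183, 0.684, -0.183]
force: [-0.3, 0.1, 0.1]
finger_gap: 0.998
```

Request:
{"method": "play_rows", "body": {
  "series": [
    [0, 0, 0, 0],
    [0, 0, 0, 0],
    [0, 0, 0, 0],
    [0, 0, 0, 0],
    [0, 0, 0, 0],
    [0, 0, 0, 0],
    [0, 0, 0, 0],
    [0, 0, 0, 0]
  ],
  "claw": 0,
  "force": 40
}}

```text
t: 3.8
tcp_pos: [0.4504, 0.2525, 0.0373]
tool_rot: [-0.683, -0.183, 0.683, -0.183]
force: [-0.1, 1.5, 5.5]
finger_gap: 0.575
```

```bash
python3 go.py;python3 - <<'E'
from station import snapshot
import cv2,numpy as np
d=snapshot("side"); cv2.imwrite("pics/side1.png",d["image"]); np.savez("side1.npz",**d)
E
```

```text
t 3.80 tcp [0.4504 0.2525 0.0373] yaw -60.01 down [-0.    -0.001 -1.   ] F [-0.12  1.48  5.45] gap 0.575 q [ 0.29  0.65  1.83 -0.    0.66  1.34]
```

View pics/side1.png

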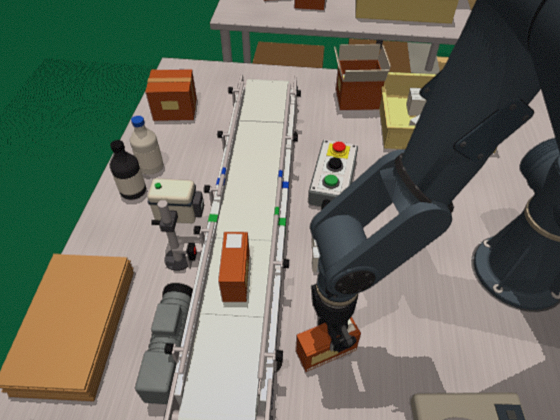

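The carton is held: the side view shows the jaws over it at about (330,335), and the gap of 0.575 is about 49 mm. Next I lift it.

Request:
{"method": "play_rows", "body": {
  "series": [
    [-0.003, 0, 0, 0],
    [-0.01, 0, 0, 0],
    [-0.022, 0, 0, 0],
    [-0.04, 0, 0, 0],
    [-0.06, 0, 0, 0],
    [-0.08, 0, 0, 0],
    [-0.1, 0, 0, 0],
    [-0.12, 0, 0, 0],
    [-0.14, 0, 0, 0],
    [-0.16, 0, 0, 0],
    [-0.18, 0, 0, 0],
    [-0.195, 0, 0, 0],
    [-0.205, 0, 0, 0],
    [-0.21, 0, 0, 0],
    [-0.21, 0, 0, 0]
  ]
}}

```text
t: 5.35
tcp_pos: [0.4504, 0.2527, 0.2478]
tool_rot: [0.683, 0.183, -0.683, 0.183]
force: [-0.6, 0.3, -2.2]
finger_gap: 0.574
```

```bash
python3 go.py .50 -.1253 .247 2.55
```

```text
t 5.35 tcp [0.4504 0.2527 0.2478] yaw -60.01 down [ 8.e-04 -8.e-04 -1.e+00] F [-0.65  0.34 -2.24] gap 0.574 q [ 0.3   0.32  1.64 -0.    1.17  1.34]
shift [0.0012 0.3522 0.146 ] spin -62.56 (or +-360)
```

Request:
{"method": "play_rows", "body": {
  "series": [
    [0, 0.005, 0.002, -1],
    [0, 0.015, 0.006, -3],
    [0, 0.032, 0.013, -6],
    [0, 0.055, 0.023, -10],
    [0, 0.08, 0.033, -14],
    [0, 0.106, 0.044, -19],
    [0, 0.133, 0.055, -24],
    [0, 0.16, 0.066, -28.5],
    [0, 0.187, 0.077, -33],
    [0, 0.213, 0.088, -38],
    [0, 0.24, 0.099, -42.5],
    [0, 0.265, 0.11, -47],
    [0, 0.29, 0.12, -51.5],
    [0, 0.312, 0.129, -55.5],
    [0, 0.33, 0.137, -59],
    [0, 0.343, 0.142, -61],
    [0.001, 0.35, 0.145, -62.2],
    [0.001, 0.3522, 0.146, -62.56],
    [0.001, 0.3522, 0.146, -62.56]
  ]
}}

```text
t: 7.25
tcp_pos: [0.4994, -0.1255, 0.2464]
tool_rot: [0.489, 0.511, -0.489, 0.511]
force: [-0.0, 0.1, -2.3]
finger_gap: 0.572
```

```bash
python3 go.py .6605 -.1253 .247 2.55
```

```text
t 7.25 tcp [ 0.4994 -0.1255  0.2464] yaw 2.51 down [-9.e-04  1.e-04 -1.e+00] F [-0.03  0.12 -2.31] gap 0.572 q [-0.46  0.32  1.65 -0.    1.17 -0.51]
shift [-0.0008  0.161   0.0069] spin -0.04 (or +-360)
```

Request:
{"method": "play_rows", "body": {
  "series": [
    [0, 0.005, 0, 0],
    [0, 0.017, 0.001, 0],
    [0, 0.035, 0.0015, 0],
    [0, 0.057, 0.0025, 0],
    [0, 0.08, 0.0035, 0],
    [0, 0.103, 0.0045, 0],
    [0, 0.125, 0.0055, 0],
    [0, 0.143, 0.006, 0],
    [0, 0.155, 0.0065, 0],
    [-0.001, 0.16, 0.007, 0],
    [-0.001, 0.161, 0.007, 0],
    [-0.001, 0.161, 0.007, 0],
    [-0.001, 0.161, 0.007, 0]
  ]
}}

```text
t: 8.55
tcp_pos: [0.66, -0.1252, 0.2472]
tool_rot: [0.489, 0.511, -0.489, 0.51]
force: [-0.4, 0.6, -1.4]
finger_gap: 0.575
```

```bash
python3 go.py .6605 -.1253 .139 2.55; python3 - <<'E'
from station import snapshot
import cv2,numpy as np
from h import *
ims=[]
for n in("top","side"):
    d=snapshot(n); ims.append(d["image"]); np.savez(n+"2.npz",**d)
    P=cloud(d); 
cv2.imwrite("pics/both2.png",cv2.resize(np.hstack(ims),(800,300)))
cv2.imwrite("pics/top2z.png",cv2.resize(ims[0][90:260,230:450],None,fx=3,fy=3))
cv2.imwrite("pics/side2z.png",cv2.resize(ims[1][60:260,170:390],None,fx=3,fy=3))
E
```

```text
t 8.55 tcp [ 0.66   -0.1252  0.2472] yaw 2.51 down [-1.5e-03  3.0e-04 -1.0e+00] F [-0.43  0.58 -1.4 ] gap 0.575 q [-0.35  0.55  1.25 -0.    1.34 -0.4 ]
shift [0.1082 0.0007 0.0002] spin -0.04 (or +-360)
```

View pics/side2z.png

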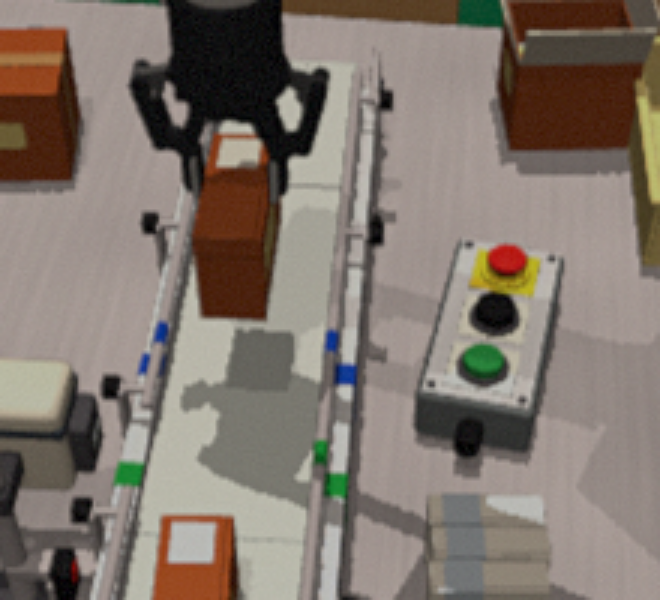

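View pics/top2z.png

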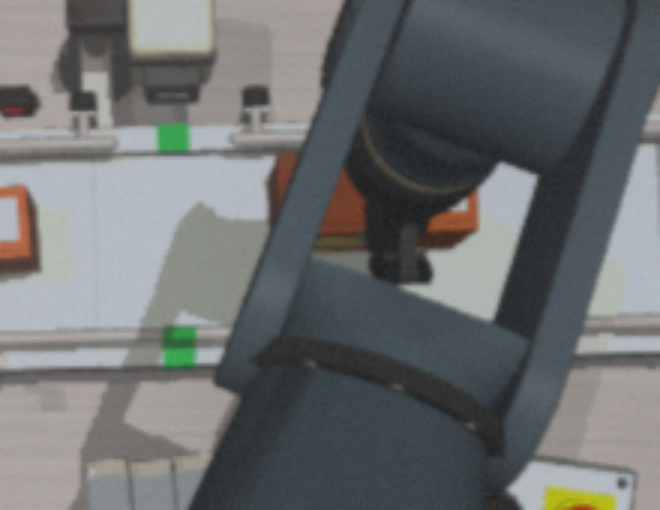

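```bash
cat > hc.py <<'E'
from h import *
import sys
f=sys.argv[1]; zt=float(sys.argv[2])
for n in("top","side"):
    d=dict(np.load(f"{n}{f}.npz")); P=cloud(d); H,S,V=masks(d); X,Y,Z=np.moveaxis(P,-1,0)
    m=(Z>zt-.09)&(Z<zt+.01)&(X>.6)&(X<.72)&(Y>-.22)&(Y<.07)&(((H<16)|(H>172))&(S>110)&(V>40)|(Z>zt-.008)&(V>120))
    p=P[m]
    if len(p)<30: print(n,len(p)); continue
    yaw=np.radians(2.55); ey=np.array([-np.sin(yaw),np.cos(yaw)]); ex=np.array([np.cos(yaw),np.sin(yaw)]); o=np.array([.6605,-.1253])
    s=(p[:,:2]-o)@ey; x=(p[:,:2]-o)@ex
    print(n,len(p),"along",np.percentile(s,[.5,2,50,98,99.5]).round(4),"across",np.percentile(x,[.5,2,50,98,99.5]).round(4),"z",np.percentile(p[:,2],[1,50,99]).round(4), rect(p[:,:2]))
E
python3 hc.py 2 .29
```

```text
top 447 along [-0.0604 -0.0598  0.0143  0.0585  0.0593] across [-0.0251 -0.0251 -0.014   0.0219  0.024 ] z [0.246  0.2907 0.2942] (array([ 0.6506, -0.1244]), array([125.7,  42.9]), 78.99)
side 1377 along [-0.059  -0.0526  0.0488  0.0614  0.062 ] across [-0.0267 -0.0263 -0.0019  0.0217  0.0228] z [0.2144 0.289  0.2936] (array([ 0.6587, -0.1237]), array([ 50.4, 124.1]), -87.48)
```

The pictures show the carton hanging straight in the jaws, centred over the blue mark to within about 1 mm, and square to the belt. Next I lower it.

Request:
{"method": "play_rows", "body": {
  "series": [
    [0.006, 0, 0, 0],
    [0.018, 0, 0, 0],
    [0.034, 0, 0, 0],
    [0.05, 0, 0, 0],
    [0.066, 0, 0, 0],
    [0.08, 0, 0, 0],
    [0.09, 0.0005, 0, 0],
    [0.097, 0.0005, 0, 0],
    [0.102, 0.0005, 0, 0],
    [0.105, 0.0005, 0, 0],
    [0.107, 0.0005, 0, 0],
    [0.108, 0.0005, 0, 0],
    [0.109, 0.0005, 0, 0],
    [0.1095, 0.0005, 0, 0],
    [0.1095, 0.0005, 0, 0]
  ]
}}

```text
t: 10.15
tcp_pos: [0.6605, -0.1254, 0.1381]
tool_rot: [0.489, 0.511, -0.489, 0.511]
force: [-0.2, 0.2, -2.3]
finger_gap: 0.573
```

```bash
python3 go.py .6605 -.1253 .1373 2.55
```

```text
t 10.15 tcp [ 0.6605 -0.1254  0.1381] yaw 2.49 down [-9.e-04  0.e+00 -1.e+00] F [-0.16  0.21 -2.32] gap 0.573 q [-0.35  0.66  1.36 -0.    1.12 -0.4 ]
shift [ 0.0008  0.     -0.0001] spin -0.06 (or +-360)
```

Not in contact yet, so I creep down.

Request:
{"method": "play_rows", "body": {
  "series": [
    [0.0005, 0, 0, 0],
    [0.001, 0, 0, 0],
    [0.0015, 0, 0, 0],
    [0.0015, 0, 0, 0]
  ]
}}

```text
t: 10.55
tcp_pos: [0.6606, -0.1254, 0.1374]
tool_rot: [0.489, 0.511, -0.489, 0.511]
force: [-2.6, 0.9, 2.3]
finger_gap: 0.571
```

Request:
{"method": "play_rows", "body": {
  "series": [
    [0, 0, 0, 0],
    [0, 0, 0, 0],
    [0, 0, 0, 0],
    [0, 0, 0, 0],
    [0, 0, 0, 0]
  ],
  "claw": 85
}}

```text
t: 11.05
tcp_pos: [0.6606, -0.1254, 0.1373]
tool_rot: [0.489, 0.511, -0.489, 0.511]
force: [0.2, 0.1, -0.5]
finger_gap: 0.85
```

Request:
{"method": "play_rows", "body": {
  "series": [
    [-0.005, 0, 0, 0],
    [-0.015, 0, 0, 0],
    [-0.03, 0, 0, 0],
    [-0.05, 0, 0, 0],
    [-0.07, 0, 0, 0],
    [-0.09, 0, 0, 0],
    [-0.105, 0, 0, 0],
    [-0.11, 0, 0, 0],
    [-0.11, 0, 0, 0]
  ]
}}

```text
t: 11.95
tcp_pos: [0.6614, -0.1256, 0.2493]
tool_rot: [0.489, 0.51, -0.489, 0.512]
force: [1.4, -0.2, -0.2]
finger_gap: 0.851
```

```bash
python3 - <<'E'
from station import snapshot
import cv2,numpy as np
for n in("top","side"):
    d=snapshot(n); np.savez(n+"3.npz",**d); cv2.imwrite(f"pics/{n}3.png",d["image"])
E
python3 hc.py 3 .18; python3 go.py .455 -.248 .247 83
```

```text
top 484 along [-0.0601 -0.0589  0.0053  0.0588  0.0591] across [-0.0243 -0.0241 -0.003   0.0239  0.0257] z [0.1719 0.1809 0.1847] (array([ 0.6603, -0.1261]), array([ 48.9, 120.7]), -89.27)
side 1276 along [-0.0591 -0.0548  0.0376  0.0609  0.0615] across [-0.0263 -0.0261 -0.0031  0.0222  0.0237] z [0.1037 0.1791 0.1839] (array([ 0.6594, -0.1245]), array([ 50.6, 124.8]), -87.58)
t 12.05 tcp [ 0.6602 -0.1252  0.247 ] yaw 2.50 down [-1.1e-03  1.0e-04 -1.0e+00] F [ 0.17 -0.06 -1.77] gap 0.850 q [-0.35  0.55  1.25 -0.    1.34 -0.4 ]
shift [ 2.000e-04 -2.104e-01  1.137e-01] spin -80.50 (or +-360)
```

View pics/side3.png

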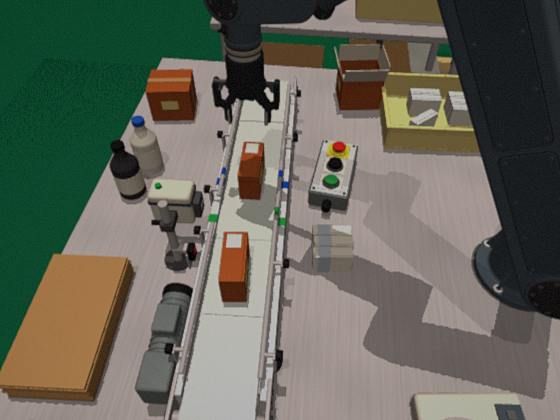

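The carton stands upright on the belt at the blue mark, around (251,170) in the side view. It is within about 1 mm of centre and square to the belt. Next I go to the jog button with the fingers shut.

```bash
python3 go.py .4563 -.2488 .247 -7
```

```text
t 12.05 tcp [ 0.6602 -0.1252  0.247 ] yaw 2.50 down [-1.1e-03  1.0e-04 -1.0e+00] F [ 0.17 -0.06 -1.77] gap 0.850 q [-0.35  0.55  1.25 -0.    1.34 -0.4 ]
shift [ 2.000e-04 -2.091e-01  1.145e-01] spin 9.50 (or +-360)
```

Request:
{"method": "play_rows", "body": {
  "series": [
    [0, -0.006, 0.003, 0],
    [0, -0.02, 0.011, 1],
    [0, -0.04, 0.022, 2],
    [0, -0.065, 0.036, 3],
    [0, -0.092, 0.05, 4],
    [0, -0.12, 0.066, 5.5],
    [0, -0.147, 0.081, 7],
    [0, -0.17, 0.093, 8],
    [0, -0.19, 0.104, 9],
    [0, -0.202, 0.111, 9.5],
    [0, -0.208, 0.114, 9.5],
    [0, -0.2091, 0.1145, 9.5],
    [0, -0.2091, 0.1145, 9.5]
  ],
  "claw": 0,
  "force": 20
}}

```text
t: 13.35
tcp_pos: [0.4568, -0.2486, 0.2471]
tool_rot: [-0.529, -0.469, 0.53, -0.468]
force: [0.2, 0.7, -0.7]
finger_gap: 0.001
```

Request:
{"method": "play_rows", "body": {
  "series": [
    [0.01, 0, 0, 0],
    [0.03, 0, 0, 0],
    [0.055, 0, 0, 0],
    [0.08, 0, 0, 0],
    [0.105, 0, 0, 0],
    [0.125, 0, 0, 0],
    [0.138, 0, 0, 0],
    [0.145, 0, 0, 0],
    [0.147, 0, 0, 0],
    [0.147, 0, 0, 0],
    [0.147, 0, 0, 0]
  ]
}}

```text
t: 14.45
tcp_pos: [0.4572, -0.2488, 0.1007]
tool_rot: [-0.529, -0.468, 0.53, -0.469]
force: [1.0, -0.3, 0.2]
finger_gap: -0.005
```

```bash
python3 go.py .4563 -.2488 .078 -7; python3 - <<'E'
from station import snapshot
import cv2,numpy as np
ims=[]
for n,r in(("side",(90,240,270,400)),("top",(200,320,330,460))):
    d=snapshot(n); np.savez(n+"4.npz",**d); a,b,c,e=r; ims.append(cv2.resize(d["image"][a:b,c:e],(400,450)))
cv2.imwrite("pics/b4.png",np.hstack(ims))
E
```

```text
t 14.45 tcp [ 0.4572 -0.2488  0.1007] yaw -6.97 down [ 3.e-04 -6.e-04 -1.e+00] F [ 0.97 -0.29  0.24] gap -0.005 q [-0.71  0.54  1.79 -0.    0.81 -0.59]
shift [ 0.0227 -0.0009  0.0001] spin 0.03 (or +-360)
```

View pics/b4.png

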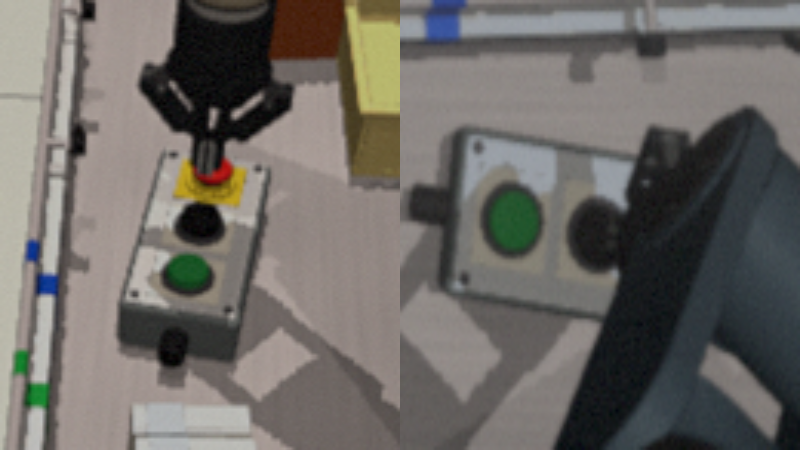

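```bash
python3 - <<'E'
from h import *
for n in("side","top"):
    d=dict(np.load(n+"4.npz")); f=210/np.tan(np.radians(float(d["fov_y"]))/2)
    for p in([.4572,-.2488,.1007],[.4563,-.2488,.078]):
        c=d["R"]@np.array(p)+d["t"]; print(n,p,(f*c[:2]/c[2]+[d["cx"],d["cy"]]).round(1))
    P=cloud(d); m=(np.hypot(P[...,0]-.457,P[...,1]+.2488)<.06)&(P[...,2]>.09)&(P[...,2]<.14)
    p=P[m]
    for z in(.095,.1,.105,.11,.12,.13):
        q=p[abs(p[:,2]-z)<.003]
        if len(q): print(n,z,len(q),q.min(0).round(3),q.max(0).round(3))
E
```

```text
side [0.4572, -0.2488, 0.1007] [334.7 154.7]
side [0.4563, -0.2488, 0.078] [334.3 161. ]
side 0.13 1 [ 0.457 -0.243  0.133] [ 0.457 -0.243  0.133]
top [0.4572, -0.2488, 0.1007] [398.  262.8]
top [0.4563, -0.2488, 0.078] [395.5 262.7]
```

```bash
python3 - <<'E'
from h import *
d=dict(np.load("side4.npz")); P=cloud(d)
for v in range(134,166,2): print(v,[ (u,d["image"][v,u].tolist(),P[v,u].round(3).tolist()) for u in (334,337)])
cv2.imwrite("pics/s4z.png",cv2.resize(d["image"][110:190,300:370],None,fx=7,fy=7,interpolation=cv2.INTER_NEAREST))
E
```

```text
134 [(334, [2, 7, 8], [0.466, -0.239, 0.178]), (337, [6, 0, 1], [0.458, -0.252, 0.168])]
136 [(334, [12, 6, 9], [0.465, -0.24, 0.171]), (337, [25, 23, 26], [0.458, -0.243, 0.169])]
138 [(334, [32, 33, 31], [0.465, -0.242, 0.163]), (337, [39, 38, 42], [0.457, -0.238, 0.167])]
140 [(334, [41, 44, 45], [0.464, -0.239, 0.158]), (337, [28, 29, 33], [0.457, -0.239, 0.16])]
142 [(334, [53, 54, 56], [0.463, -0.238, 0.153]), (337, [43, 44, 46], [0.456, -0.238, 0.153])]
144 [(334, [63, 64, 63], [0.463, -0.24, 0.144]), (337, [56, 58, 60], [0.455, -0.241, 0.144])]
146 [(334, [68, 66, 90], [0.462, -0.241, 0.137]), (337, [57, 60, 60], [0.455, -0.239, 0.14])]
148 [(334, [36, 35, 106], [0.459, -0.299, 0.08]), (337, [49, 51, 112], [0.451, -0.298, 0.082])]
150 [(334, [21, 69, 91], [0.458, -0.31, 0.063]), (337, [9, 10, 107], [0.45, -0.297, 0.075])]
152 [(334, [22, 101, 125], [0.458, -0.297, 0.067]), (337, [12, 71, 87], [0.449, -0.301, 0.064])]
154 [(334, [23, 114, 139], [0.457, -0.294, 0.062]), (337, [33, 130, 155], [0.449, -0.294, 0.064])]
156 [(334, [31, 123, 147], [0.457, -0.29, 0.058]), (337, [28, 119, 145], [0.449, -0.287, 0.063])]
158 [(334, [17, 13, 14], [0.458, -0.259, 0.08]), (337, [17, 28, 35], [0.449, -0.261, 0.078])]
160 [(334, [19, 10, 15], [0.457, -0.253, 0.078]), (337, [12, 13, 13], [0.449, -0.253, 0.079])]
162 [(334, [12, 11, 10], [0.457, -0.243, 0.079]), (337, [18, 11, 12], [0.449, -0.244, 0.08])]
164 [(334, [21, 21, 18], [0.457, -0.237, 0.078]), (337, [13, 8, 8], [0.449, -0.238, 0.078])]
```

View pics/s4z.png

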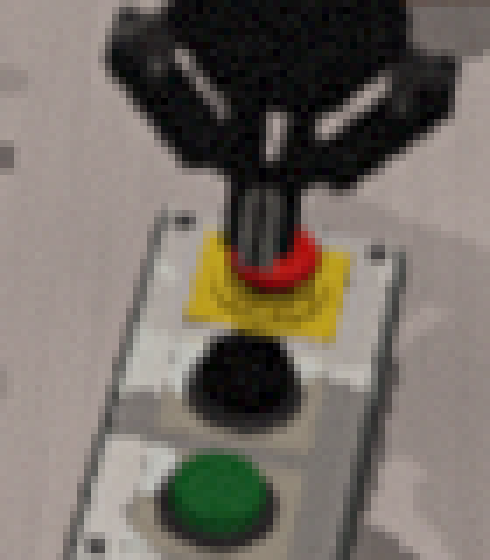

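```bash
python3 - <<'E'
from h import *
for k,c in(("2",(.6605,-.1253)),("3",(.6605,-.1253)),("4",(.457,-.2488))):
    d=dict(np.load(f"side{k}.npz")); P=cloud(d); H,S,V=masks(d)
    m=(np.hypot(P[...,0]-c[0],P[...,1]-c[1])<.075)&(P[...,2]>.105)&(V<75)&(S<140)
    m&=P[...,2]>(.12 if k=="4" else .19)
    p=P[m]; 
    for z in np.arange(.12,.34,.01):
        q=p[abs(p[:,2]-z)<.005]
        if len(q)>3: print(k,round(z,3),len(q),q.min(0).round(3),q.max(0).round(3))
d=dict(np.load("side3.npz")); cv2.imwrite("pics/s3z.png",cv2.resize(d["image"][50:210,200:300],None,fx=3.7,fy=3.7,interpolation=cv2.INTER_NEAREST))
E
```

```text
2 0.22 11 [ 0.632 -0.157  0.216] [ 0.635 -0.068  0.225]
2 0.23 5 [ 0.632 -0.158  0.225] [ 0.635 -0.086  0.228]
2 0.29 31 [ 0.621 -0.126  0.286] [ 0.694 -0.107  0.295]
2 0.3 43 [ 0.621 -0.135  0.295] [ 0.695 -0.112  0.305]
2 0.31 49 [ 0.621 -0.136  0.305] [ 0.695 -0.111  0.315]
2 0.32 40 [ 0.616 -0.133  0.315] [ 0.704 -0.112  0.325]
2 0.33 127 [ 0.603 -0.138  0.325] [ 0.713 -0.108  0.335]
2 0.34 100 [ 0.601 -0.136  0.335] [ 0.716 -0.108  0.345]
3 0.29 14 [ 0.615 -0.124  0.289] [ 0.705 -0.113  0.295]
3 0.3 42 [ 0.61  -0.131  0.295] [ 0.709 -0.111  0.305]
3 0.31 47 [ 0.61  -0.133  0.305] [ 0.708 -0.112  0.315]
3 0.32 37 [ 0.61  -0.129  0.315] [ 0.709 -0.112  0.324]
3 0.33 65 [ 0.595 -0.125  0.325] [ 0.723 -0.109  0.335]
3 0.34 161 [ 0.592 -0.139  0.335] [ 0.725 -0.109  0.345]
4 0.14 14 [ 0.45  -0.245  0.136] [ 0.465 -0.237  0.144]
4 0.15 23 [ 0.443 -0.245  0.146] [ 0.469 -0.236  0.155]
4 0.16 32 [ 0.444 -0.246  0.155] [ 0.469 -0.236  0.165]
4 0.17 27 [ 0.44  -0.255  0.166] [ 0.476 -0.238  0.175]
4 0.18 65 [ 0.424 -0.258  0.175] [ 0.489 -0.232  0.185]
4 0.19 106 [ 0.415 -0.263  0.185] [ 
[... 164 characters left out ...]
] [ 0.517 -0.227  0.225]
4 0.23 139 [ 0.398 -0.26   0.225] [ 0.513 -0.227  0.235]
4 0.24 117 [ 0.414 -0.25   0.235] [ 0.498 -0.226  0.245]
4 0.25 37 [ 0.417 -0.249  0.245] [ 0.494 -0.232  0.253]
4 0.26 45 [ 0.421 -0.241  0.255] [ 0.492 -0.212  0.265]
4 0.27 86 [ 0.423 -0.235  0.265] [ 0.491 -0.208  0.275]
4 0.28 100 [ 0.421 -0.237  0.275] [ 0.492 -0.21   0.285]
4 0.29 99 [ 0.421 -0.239  0.285] [ 0.492 -0.208  0.295]
4 0.3 148 [ 0.42  -0.259  0.295] [ 0.491 -0.21   0.305]
4 0.31 84 [ 0.421 -0.251  0.305] [ 0.491 -0.208  0.315]
4 0.32 73 [ 0.423 -0.239  0.316] [ 0.49  -0.211  0.325]
4 0.33 98 [ 0.423 -0.24   0.325] [ 0.489 -0.213  0.335]
4 0.34 149 [ 0.422 -0.247  0.335] [ 0.49  -0.212  0.345]
```

View pics/s3z.png

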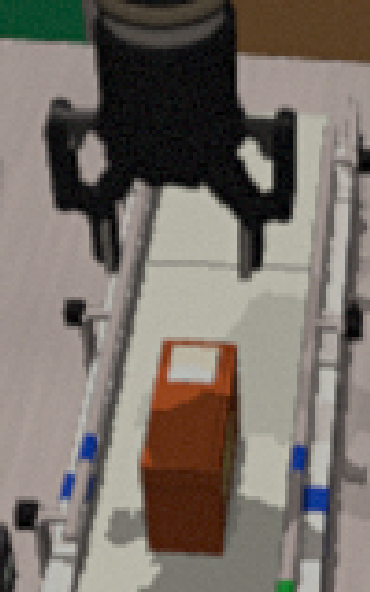

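The picture disagrees with the reported pose. The shut fingertips are at z≈0.132 (side image around (335,147)), but the reported TCP is at 0.101. So I'll approach in small steps, checking force and camera as I go.

Request:
{"method": "play_rows", "body": {
  "series": [
    [0.006, -0.0009, 0, 0],
    [0.012, -0.0009, 0, 0],
    [0.016, -0.0009, 0, 0],
    [0.018, -0.0009, 0, 0],
    [0.018, -0.0009, 0, 0],
    [0.018, -0.0009, 0, 0]
  ]
}}

```text
t: 15.15
tcp_pos: [0.4563, -0.2488, 0.0827]
tool_rot: [-0.529, -0.468, 0.53, -0.469]
force: [1.0, -1.1, -0.1]
finger_gap: 0.001
```

```bash
cat > tip.py <<'E'
from h import *
from station import snapshot
import sys
d=snapshot("side"); P=cloud(d); H,S,V=masks(d); np.savez("tip.npz",**d)
for z in np.arange(.07,.16,.005):
    m=(abs(P[...,0]-.457)<.022)&(abs(P[...,1]+.2488)<.02)&(abs(P[...,2]-z)<.0025)
    if m.sum()>1: print(round(z,3),m.sum(),P[m].min(0).round(3),P[m].max(0).round(3))
cv2.imwrite(sys.argv[1],cv2.resize(d["image"][110:190,300:370],None,fx=6,fy=6,interpolation=cv2.INTER_NEAREST))
E
python3 go.py .4563 -.2488 .078 -7; python3 tip.py pics/tip1.png
```

```text
t 15.15 tcp [ 0.4563 -0.2488  0.0827] yaw -6.98 down [ 4.e-04 -7.e-04 -1.e+00] F [ 0.99 -1.11 -0.08] gap 0.001 q [-0.71  0.57  1.8  -0.    0.77 -0.59]
shift [ 0.0047  0.     -0.    ] spin 0.02 (or +-360)
0.07 22 [ 0.437 -0.249  0.068] [ 0.472 -0.23   0.072]
0.075 44 [ 0.438 -0.266  0.073] [ 0.473 -0.231  0.077]
0.08 67 [ 0.441 -0.264  0.078] [ 0.471 -0.231  0.082]
0.115 4 [ 0.452 -0.248  0.115] [ 0.466 -0.24   0.117]
0.12 9 [ 0.445 -0.241  0.118] [ 0.463 -0.238  0.122]
0.125 14 [ 0.445 -0.245  0.123] [ 0.469 -0.236  0.127]
0.13 21 [ 0.443 -0.248  0.128] [ 0.47  -0.237  0.132]
0.135 15 [ 0.442 -0.251  0.133] [ 0.467 -0.236  0.137]
0.14 15 [ 0.445 -0.245  0.138] [ 0.465 -0.238  0.142]
0.145 13 [ 0.445 -0.262  0.143] [ 0.468 -0.235  0.147]
0.15 20 [ 0.443 -0.258  0.148] [ 0.463 -0.237  0.152]
0.155 11 [ 0.439 -0.255  0.153] [ 0.474 -0.235  0.156]
```

View pics/tip1.png

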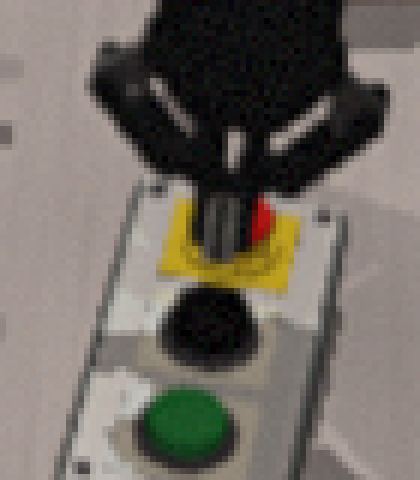

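Same offset: the tip is about 32 mm above the reported TCP and there is no contact yet. I go on down, in slow rows.

Request:
{"method": "play_rows", "body": {
  "series": [
    [0.003, 0, 0, 0],
    [0.006, 0, 0, 0],
    [0.008, 0, 0, 0],
    [0.008, 0, 0, 0]
  ]
}}

```text
t: 15.6
tcp_pos: [0.4561, -0.2487, 0.0745]
tool_rot: [-0.529, -0.469, 0.53, -0.469]
force: [0.1, 0.4, 0.7]
finger_gap: -0.003
```

Request:
{"method": "play_rows", "body": {
  "series": [
    [0.004, 0, 0, 0],
    [0.008, 0, 0, 0],
    [0.012, 0, 0, 0],
    [0.014, 0, 0, 0],
    [0.015, 0, 0, 0],
    [0.015, 0, 0, 0],
    [0.015, 0, 0, 0]
  ]
}}

```text
t: 16.3
tcp_pos: [0.4562, -0.2487, 0.0595]
tool_rot: [-0.529, -0.468, 0.53, -0.469]
force: [-0.1, -0.5, 0.8]
finger_gap: 0.005
```

```bash
python3 go.py .4563 -.2488 .055 -7; python3 tip.py pics/tip2.png
```

```text
t 16.30 tcp [ 0.4562 -0.2487  0.0595] yaw -6.99 down [ 1.e-04 -4.e-04 -1.e+00] F [-0.09 -0.54  0.82] gap 0.005 q [-0.71  0.61  1.82 -0.    0.72 -0.59]
shift [0.0045 0.0001 0.0001] spin 0.01 (or +-360)
0.07 19 [ 0.438 -0.251  0.068] [ 0.472 -0.231  0.072]
0.075 31 [ 0.441 -0.257  0.073] [ 0.473 -0.23   0.077]
0.08 63 [ 0.438 -0.264  0.078] [ 0.473 -0.23   0.082]
0.095 5 [ 0.445 -0.243  0.094] [ 0.461 -0.237  0.096]
0.1 15 [ 0.446 -0.246  0.098] [ 0.467 -0.235  0.102]
0.105 16 [ 0.443 -0.245  0.103] [ 0.47  -0.237  0.107]
0.11 11 [ 0.442 -0.252  0.108] [ 0.468 -0.235  0.112]
0.115 20 [ 0.442 -0.248  0.113] [ 0.468 -0.236  0.117]
0.12 12 [ 0.447 -0.246  0.118] [ 0.469 -0.235  0.122]
0.125 16 [ 0.443 -0.258  0.123] [ 0.469 -0.236  0.127]
0.13 15 [ 0.438 -0.253  0.128] [ 0.472 -0.236  0.132]
0.135 24 [ 0.436 -0.251  0.133] [ 0.475 -0.235  0.137]
0.14 22 [ 0.437 -0.258  0.138] [ 0.478 -0.231  0.142]
0.145 40 [ 0.435 -0.26   0.143] [ 0.479 -0.235  0.147]
0.15 13 [ 0.443 -0.261  0.148] [ 0.479 -0.234  0.151]
0.155 10 [ 0.446 -0.238  0.153] [ 0.471 -0.231  0.157]
```

View pics/tip2.png

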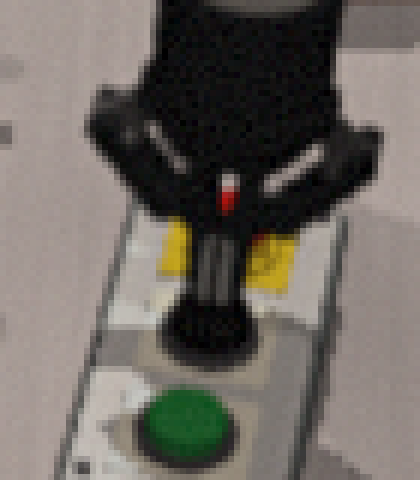

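Request:
{"method": "play_rows", "body": {
  "series": [
    [0.003, 0, 0, 0],
    [0.006, 0, 0, 0],
    [0.009, 0, 0, 0],
    [0.01, 0, 0, 0],
    [0.011, 0, 0, 0],
    [0.011, 0, 0, 0]
  ]
}}

```text
t: 16.95
tcp_pos: [0.4561, -0.2487, 0.0485]
tool_rot: [-0.529, -0.469, 0.53, -0.469]
force: [-0.3, 0.5, 0.7]
finger_gap: -0.002
```

```bash
python3 go.py .4563 -.2488 .045 -7; python3 tip.py pics/tip3.png
```

```text
t 16.95 tcp [ 0.4561 -0.2487  0.0485] yaw -6.98 down [-0.e+00 -3.e-04 -1.e+00] F [-0.33  0.53  0.68] gap -0.002 q [-0.71  0.63  1.82 -0.    0.69 -0.59]
shift [0.0035 0.0002 0.0001] spin 0.02 (or +-360)
0.07 14 [ 0.437 -0.247  0.068] [ 0.472 -0.232  0.072]
0.075 24 [ 0.438 -0.252  0.073] [ 0.473 -0.23   0.077]
0.08 44 [ 0.438 -0.255  0.078] [ 0.473 -0.231  0.082]
0.085 7 [ 0.447 -0.247  0.083] [ 0.466 -0.235  0.087]
0.09 15 [ 0.445 -0.245  0.088] [ 0.468 -0.236  0.092]
0.095 17 [ 0.442 -0.246  0.093] [ 0.469 -0.236  0.097]
0.1 17 [ 0.443 -0.247  0.098] [ 0.47  -0.236  0.102]
0.105 14 [ 0.443 -0.244  0.103] [ 0.465 -0.237  0.107]
0.11 12 [ 0.444 -0.243  0.108] [ 0.468 -0.238  0.112]
0.115 13 [ 0.444 -0.256  0.113] [ 0.468 -0.237  0.117]
0.12 17 [ 0.437 -0.247  0.118] [ 0.474 -0.234  0.122]
0.125 25 [ 0.435 -0.259  0.123] [ 0.474 -0.234  0.127]
0.13 26 [ 0.436 -0.261  0.128] [ 0.477 -0.235  0.132]
0.135 34 [ 0.436 -0.264  0.133] [ 0.479 -0.234  0.137]
0.14 11 [ 0.442 -0.246  0.138] [ 0.478 -0.234  0.142]
0.145 9 [ 0.445 -0.242  0.144] [ 0.473 -0.231  0.147]
0.15 21 [ 0.443 -0.243  0.148] [ 0.473 -0.229  0.152]
0.155 13 [ 0.438 -0.245  0.153] [ 0.477 -0.232  0.157]
```

Request:
{"method": "play_rows", "body": {
  "series": [
    [0.001, 0, 0, 0],
    [0.002, 0, 0, 0],
    [0.002, 0, 0, 0],
    [0.002, 0, 0, 0]
  ]
}}

```text
t: 17.4
tcp_pos: [0.4563, -0.2488, 0.0468]
tool_rot: [-0.529, -0.468, 0.53, -0.469]
force: [-1.1, 0.9, 3.7]
finger_gap: -0.0
```

Request:
{"method": "play_rows", "body": {
  "series": [
    [0.001, 0, 0, 0],
    [0.001, 0, 0, 0],
    [0.001, 0, 0, 0]
  ]
}}

```text
t: 17.7
tcp_pos: [0.4563, -0.2488, 0.0459]
tool_rot: [-0.529, -0.468, 0.53, -0.469]
force: [-0.1, -0.1, 5.3]
finger_gap: 0.0
```

Request:
{"method": "play_rows", "body": {
  "series": [
    [0.001, 0, 0, 0],
    [0.001, 0, 0, 0],
    [0.001, 0, 0, 0]
  ]
}}

```text
t: 18.0
tcp_pos: [0.4563, -0.2488, 0.045]
tool_rot: [-0.529, -0.468, 0.53, -0.469]
force: [-1.3, 1.1, 4.9]
finger_gap: 0.0
```

The force suggests the button may already be past half-way. I check the belt position now.

```bash
cat > bt.py <<'E'
from h import *
from station import snapshot,manip
import sys
t0=manip.sense()["t"]
d=snapshot("side"); np.savez(f"side{sys.argv[1]}.npz",**d)
def meas(d):
    P=cloud(d); H,S,V=masks(d); X,Y,Z=np.moveaxis(P,-1,0)
    yaw=np.radians(2.55); ey=np.array([-np.sin(yaw),np.cos(yaw)]); ex=np.array([np.cos(yaw),np.sin(yaw)]); o=np.array([.6605,-.1253])
    s=(P[...,:2]-o)@ey; x=(P[...,:2]-o)@ex
    out=[]
    m=(abs(x)<.04)&(Z>.11)&(Z<.19)&((H<16)|(H>172))&(S>110)&(V>40)
    for mm,c in comps(m,300):
        q=s[mm]; f=(Z[mm]<.165); out.append((mm.sum(),c.round(1).tolist(),"front",np.round(np.median(q[f&(q>np.percentile(q,90)-.01)]),4),"p99",np.round(np.percentile(q,99),4)))
    return out
print("before",meas(dict(np.load("side3.npz"))))
print("now t",t0,meas(d), manip.sense()["force"].round(2) if hasattr(manip.sense()["force"],'round') else manip.sense()["force"])
z=cloud(d);m=(abs(z[...,0]-.455)<.019)&(abs(z[...,1]+.243)<.012)&(z[...,2]>.066)&(z[...,2]<.088);
E
python3 bt.py 5
```

```text
before [(np.int64(1050), [250.6, 171.7], 'front', np.float64(0.0589), 'p99', np.float64(0.0613)), (np.int64(1531), [233.7, 269.0], 'front', np.float64(0.3401), 'p99', np.float64(0.3421))]
now t 18.0 [(np.int64(1064), [249.6, 177.5], 'front', np.float64(0.0795), 'p99', np.float64(0.0823)), (np.int64(1578), [232.3, 277.6], 'front', np.float64(0.3607), 'p99', np.float64(0.3629))] [-0.55  0.75  5.17]
```

The belt has run 20.8 mm, so the button crossed half-way at about t=17.48. I press right down now and hold without a break.

Request:
{"method": "play_rows", "body": {
  "series": [
    [0.002, 0, 0, 0],
    [0.0025, 0, 0, 0],
    [0.0025, 0, 0, 0]
  ]
}}

```text
t: 18.35
tcp_pos: [0.4563, -0.2488, 0.0425]
tool_rot: [-0.529, -0.468, 0.53, -0.469]
force: [-0.1, 0.1, 5.3]
finger_gap: 0.001
```

Request:
{"method": "play_rows", "body": {
  "series": [
    [0.0015, 0, 0, 0],
    [0.0015, 0, 0, 0]
  ]
}}

```text
t: 18.55
tcp_pos: [0.4564, -0.2489, 0.0423]
tool_rot: [-0.529, -0.468, 0.53, -0.469]
force: [-3.4, 1.9, 15.8]
finger_gap: 0.002
```

Fully down on the hard stop, at 15.8 N. I keep holding.

Request:
{"method": "play_rows", "body": {
  "series": [
    [0.001, 0, 0, 0],
    [0.001, 0, 0, 0],
    [0.001, 0, 0, 0],
    [0.001, 0, 0, 0],
    [0.001, 0, 0, 0],
    [0.001, 0, 0, 0],
    [0.001, 0, 0, 0],
    [0.001, 0, 0, 0],
    [0.001, 0, 0, 0],
    [0.001, 0, 0, 0],
    [0.001, 0, 0, 0],
    [0.001, 0, 0, 0]
  ]
}}

```text
t: 19.75
tcp_pos: [0.4564, -0.2489, 0.0423]
tool_rot: [-0.529, -0.468, 0.529, -0.469]
force: [-1.6, 1.5, 12.7]
finger_gap: -0.001
```

```bash
python3 bt.py 6
```

```text
before [(np.int64(1050), [250.6, 171.7], 'front', np.float64(0.0589), 'p99', np.float64(0.0613)), (np.int64(1531), [233.7, 269.0], 'front', np.float64(0.3401), 'p99', np.float64(0.3421))]
now t 19.75 [(np.int64(1176), [246.1, 199.6], 'front', np.float64(0.1502), 'p99', np.float64(0.1524)), (np.int64(1764), [227.1, 309.1], 'front', np.float64(0.4314), 'p99', np.float64(0.4331))] [-2.38  2.18 12.79]
```

Request:
{"method": "play_rows", "body": {
  "series": [
    [0.001, 0, 0, 0],
    [0.001, 0, 0, 0],
    [0.001, 0, 0, 0],
    [0.001, 0, 0, 0],
    [0.001, 0, 0, 0],
    [0.001, 0, 0, 0],
    [0.001, 0, 0, 0],
    [-0.03, 0, 0, 0],
    [-0.05, 0, 0, 0],
    [-0.08, 0, 0, 0],
    [-0.11, 0, 0, 0],
    [-0.14, 0, 0, 0],
    [-0.16, 0, 0, 0],
    [-0.17, 0, 0, 0],
    [-0.17, 0, 0, 0]
  ]
}}

```text
t: 21.3
tcp_pos: [0.4568, -0.2491, 0.213]
tool_rot: [0.529, 0.467, -0.529, 0.47]
force: [-0.2, 0.1, -1.0]
finger_gap: -0.001
```

```bash
python3 bt.py 7; python3 go.py; python3 - <<'E'
from station import snapshot
import cv2,numpy as np
d=snapshot("top"); np.savez("top7.npz",**d); cv2.imwrite("pics/top7.png",d["image"])
d=np.load("side7.npz"); cv2.imwrite("pics/side7.png",d["image"])
E
sed 's/{n}0/{n}7/' m.py > m7.py; python3 m7.py | grep -E "==|done|white|jog|red"
```

```text
before [(np.int64(1050), [250.6, 171.7], 'front', np.float64(0.0589), 'p99', np.float64(0.0613)), (np.int64(1531), [233.7, 269.0], 'front', np.float64(0.3401), 'p99', np.float64(0.3421))]
now t 21.3 [(np.int64(1225), [244.3, 210.0], 'front', np.float64(0.1817), 'p99', np.float64(0.1837)), (np.int64(1863), [224.6, 324.6], 'front', np.float64(0.4628), 'p99', np.float64(0.4644))] [-0.6  -0.11 -0.21]
t 21.35 tcp [ 0.4561 -0.2486  0.2119] yaw -6.96 down [ 0.001  -0.0014 -1.    ] F [-0.6  -0.11 -0.21] gap 0.002 q [-0.71  0.37  1.68 -0.    1.08 -0.59]
== top
done top [151.1 167.2] 1451 med [0.6465 0.2761 0.1811] rect [0.6471 0.2772] [ 51.  120.7] -84.05
done top [287.6 165.1] 1424 med [ 0.6554 -0.0043  0.1811] rect [ 0.6558 -0.004 ] [ 50.6 119.3] -88.25
white [382.5 260.2] 2600 med [ 0.4621 -0.2231  0.0604] rect [ 0.4606 -0.2259] [166.3 102.9] 82.81
white [296.1 261.1] 534 med [ 0.4554 -0.0271  0.063 ] rect [ 0.4553 -0.027 ] [91.8 30. ] 5.93
white [267.1 262.8] 538 med [0.4499 0.0387 0.0628] rect [0.4502 0.0388] [91.7 30.5] 5.65
white [281.7 263.1] 535 med [0.4502 0.0053 0.0631] rect [0.4501 0.0054] [91.8 30.1] 6.0
white [ 82.1 343.4] 519 med [0.2624 0.4513 0.0645] rect [0.2659 0.4475] [104.5  31.8] 89.96
jog [395.5 262.4] 204 med [ 0.4576 -0.2487  0.079 ] rect [ 0.4567 -0.2493] [33.4 34.3] -89.2
== side
done top [244.3 197.9] 983 med [0.653  0.0038 0.1806] rect [ 0.6539 -0.0018] [ 50.8 123.5] -87.55
done top [223.8 312.9] 1737 med [0.6437 0.284  0.1805] rect [0.6448 0.2783] [ 50.4 123. ] -84.27
white [333.5 169.4] 1617 med [ 0.457  -0.2319  0.0605] rect [ 0.4559 -0.2472] [216.5 102.1] 82.94
white [332.3 241.3] 1332 med [0.4497 0.01   0.0628] rect [0.4486 0.0055] [ 95.3 101.6] -84.76
jog [334.6 162.1] 103 med [ 0.455  -0.244   0.0785] rect [ 0.4549 -0.2467] [32.4 31.5] 60.34
red [338.5 146. ] 86 med [ 0.447  -0.3062  0.0815] rect [ 0.4467 -0.3101] [31.7 30.4] 20.5
```

View pics/top7.png

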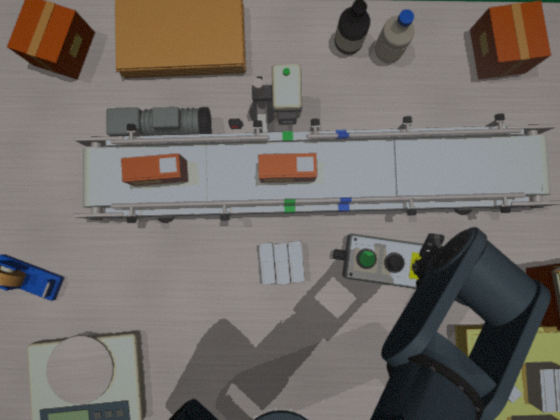

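View pics/side7.png

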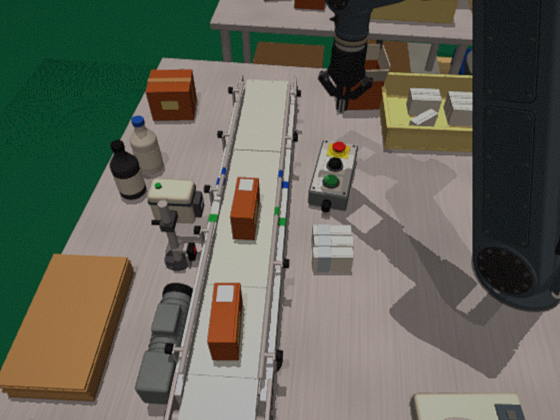

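The carton stands upright at the green mark, at top-view pixel (288,166) against green tape at (288,136) and (290,205). The whites have not moved, the jog button is back up and the arm is clear of everything.

```bash
python3 -c "
from station import manip
print(manip.sense()['t'],manip.sign_off())"
```

```text
the job is handed in; nothing more can be done
21.4 None
```

I loaded the carton at the blue mark and ran it to the green mark with the jog button. I handed the job in at t = 21.4 s.

**Final checks**
- **Loading:** the carton stood upright on the blue mark, within about 1 mm of centre and within about 2° of square to the belt. I let go of it before touching the button.
- **Belt run:** the belt ran about 123 mm, so the carton centre is about 2 mm past the green mark, upright and on the centre line.
- **Rest of the scene:** the jog button is back up and the white cartons have not moved. The other brown carton only rode along. No move I made went near the green or red button. The robot is clear of everything.

**What did not go to plan**
- **Fingertip height:** the camera showed the fingertips about 32 mm higher than the reported tool position. I therefore gripped the carton nearer its top than intended, but it held. I approached the button in small steps.
- **Early belt start:** while I was feeling for the button, it went past half-way at about t = 17.5 s and the belt started before I had pressed it right down.
- **Hold time:** I held the button continuously past half-way for about 3.1 s. It was hard against its stop (13–16 N) only from about t = 18.5 to 20.5 s, so about 2 s rather than the full 3 s.

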